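# Run the loaded sample carriage up to the bar-code reader

### The job

Push the loaded tube carriage along its track from the loading end until its pointer tab stands opposite the index line of the bar-code reader, and leave it at rest there with the hand clear. It coasts on very free bearings and its push plates are softly sprung, so it bounces off a hand that merely blocks it: touch only the push plates (not the rack or tubes), go slower than 0.2 m/s, brake it gently without knocks, and never let it run into the end stop. Leave the other things on the bench alone.

Things in the scene. Friction and masses are not known exactly. Their poses are not given: they have to be found in the camera images.
- track: Straight track fixed on the bench, base 136 (x) by 630 mm (y); origin at the centre of its underside. The carriage runs along its y axis; +y end: loading end, -y end: end stop. Clear guards along both sides, 82 mm high, 124 mm clear between them: the carriage is reached from above, before or behind its push plates. End blocks are 34 mm high; a fingertip 45 mm above the bench passes over them.
- stop (a point): Face of the rubber end stop at the track's -y end, on the centre line, 23 mm above the bench. The carriage's chassis strikes it when the carriage's centre is 72 mm from this point; the push plate passes above it. (A like stop at the other end, 38 mm or more behind the carriage's start.)
- carriage: Grey carriage on free ball bearings, 112 mm wide; axes as the track's, origin at the centre of its underside, 12 mm above the bench. It may only be pushed on the sprung plates at its two ends, 210 mm apart outside. With rack, tubes and plates it weighs nominally 3.0 kg (-30 to +40 %). Resistance about 0.35 N per m/s plus 0.004 N: left alone at 0.05 m/s it coasts some 260 mm.
- nose: Sprung push plate at the carriage's -y (leading) end: upright aluminium plate 112 mm wide, 38 to 91 mm above the bench, with a lip on top that covers its plungers. Origin at the lower edge of its outer face, 105 mm from the carriage's centre at rest. Two soft springs, together 80 N/m, let it sink 25 mm towards the carriage (80 g, damping 1.5 N per m/s); it springs back.
- tail: The same sprung push plate at the carriage's +y (loading) end, facing +y: outer face 105 mm from the carriage's centre at rest, 80 N/m, 25 mm travel.
- rack: Grey tube rack clamped in the middle of the carriage and moving with it, 144 mm long, top 85 mm above the bench, with 14 black-capped tubes 16 mm in diameter that stand up to 107 mm above the bench. Origin at the centre of its underside, 36 mm above the bench. Not to be touched.
- pointer (a point): Tip of the small steel pointer tab at the middle of the carriage's length, on the side towards the reader: 68 mm along x from the carriage's centre, 86 mm above the bench.
- reader: White bar-code reader, 54 x 56 x 86 mm on a 70 x 90 mm steel foot, fixed on the bench beside the track on its +x side, dark window towards the track. Origin at the centre of its underside, axes those of the track.
- index (a point): The black index line across the reader's top, at its end towards the track, 87 mm above the bench. The carriage is in place when the pointer has the same position as this along the track's y axis.
- tipbox: Loose blue pipette-tip box, 82 x 120 x 55 mm, origin at the centre of its underside; a bystander beside the track.
- reagent: Loose amber jar, 60 mm in diameter, 85 mm high, origin at the centre of its underside; a bystander beside the track.
- captray: Loose white tray, 90 x 130 x 30 mm, origin at the centre of its underside; a bystander on the robot's side of the track.
- pipette: Loose white pipette lying along the track, 230 mm long, 26 mm thick, origin on the bench under its middle; a bystander on the robot's side of the track.
Not all that is in view belongs to the job. Leave any blue, green or yellow look-alike of the reader alone.

How it is judged:
By the outcome, as a careful person would: the job done as asked, in the order asked, and still so for the second after the job is handed in, with the robot touching nothing.
It also fails if it takes over 32 s, if anything falls off the work surface, if the arm or the gripper's body presses on something with over 40 N, if the wrist force passes 120 N, or if a joint passes its speed limit or range.

### The arm

A 6-joint arm with a two-finger parallel gripper is mounted at the origin on the work surface. World frame = base frame: x ahead of the robot, y to its left, z up, the work surface at z = 0. Lengths are in mm, angles in rad, forces in N, time in s.
With the tool pointing down it reaches from about 275 to 825 mm from the base axis. Payload 4.9 kg.
Tool frame: the origin (TCP) lies on the centre line of the jaws, within the pads' length; the fingertips stand 25 mm ahead of it and the grasp point (between the pads) lies 6 mm ahead of it; z points along the fingers, y is the line along which they close (so a half turn about z gives the same grasp; the last joint's range is limited). The gripper opens to 85 mm and grips with 20 to 120 N. Pads are 22 mm wide; open, the fingers measure 114 mm over their backs; the gripper's body (76 mm by 85 mm) begins 54 mm behind the grasp point. The pads swing forward as they close: fully open they stand 13 mm farther back than shut.
Start: joints at [1.163, 0.326, -0.193, 1.052, 0, 1.437], TCP at [148.709, 529.532, 221.981] pointing down, gripper open.
Joint ranges: [-2.65, 2.65], [-0.97, 1.79], [-1.3, 1.35], [-1.93, 2.1], [-1.47, 1.37], [-3.14, 3.14]. Speed limits (rad/s): [2.57, 2.57, 3.14, 3.14, 3.14, 3.14].

### API

Orientations are given as a unit quaternion [x, y, z, w].
In Python, from bench import arm gives the robot as it stands.
- The arm moves only by the tool move_arm, never from a script. Its argument "commands" is one flat list of numbers, 4 for each row, row after row: the shift along the tool's x, y, z in units of 40 mm (1.0 is 40 mm), then the turn about the tool's z in units of 8 degrees (1.0 is 8 degrees). In form: [tx, ty, tz, twist, tx, ty, tz, twist, ...]. A call has exactly 5 rows; each row shifts and turns the commanded pose from where the row before left it, along the tool's axes as they then stand; what a row does not reach is not made up. A row lasts 1/10 s, in which the tool goes at most 50 mm and 8.59 degrees, less where a joint would pass 70% of its speed; a pose out of reach is approached as far as the arm can. A call is refused whole if a number of a shift passes 1 or a number of a turn 1, either way. A call with a gripper value outside its range is refused whole. "claw" is the finger opening in mm, from 0 to 85.4, set as the call begins (left out, the last holds). The fingers move at their own pace and stop on an object; "newtons" is the grip in N (left out, the last holds). Time passes only in rows, so rows that do not move let the fingers close, or fill a call up. It gives the time, the measured TCP pose, the force, the opening and the grip force at its end, in the units of the state.
- arm.get_state(): the state, without advancing time (a new reading comes with each control period).
- arm.snapshot(name): name is "side" or "top"; returns the picture (420x560x3 uint8, red, green, blue); there is no depth.
- arm.get_calibration(name): a dict with "intrinsics" (3x3 intrinsics, pixels), "R" (3x3) and "t" (3): a world point X has camera coordinates R X + t. Camera axes: x right, y down, z forward; pixel columns grow to the right and rows downward; lengths in mm; the calibration is good to about 2 mm. A picture is of the moment at which its call begins. get_calibration takes no time and is no camera call.
- arm.sign_off(): hands the job in; it is judged then, once.
The state is a dict: "time_s": time; "qpos": joint angles; "dq": joint speeds; "joint_torque": joint torques, N m; "ee_pos": TCP position; "eef_rot": TCP orientation; "ft_force": force on the tool from outside, world axes, zero at the start; "wrist_torque": the same for the moment, N m; "finger_gap": finger opening in mm; "grasp_force": force on a finger pad.
Only numpy, scipy, OpenCV 4.12 (cv2) and the standard library are available. Lean on these libraries where they do the work, as an engineer would, in place of code of your own. Each camera call takes 0.05 s, during which the arm holds its last target. There are 200 camera calls.

## Working session

There is one attempt and no reset: what is moved stays moved. The work goes in short steps, Python scripts to look and compute and a tool call to move; the robot and the scene stay as the last step left them, time stands still between calls to the robot, and variables do not carry over. Pictures are saved under pics/ and viewed, at most 12 in all, crops included, and the job is handed in when it is done.

Besides the shell and the picture viewer there is one more tool, called after "Call:" by a JSON object that holds its "op" and its "data". move_arm: Moves the arm, as the interface text tells. Its arguments: {"type":"object","properties":{"commands":{"type":"array","items":{"type":"number"}},"claw":{"type":"number"},"newtons":{"type":"number"}},"required":["commands"]}

```bash
mkdir -p pics; ls; python3 - <<'E'
from bench import arm
import cv2
for n in("side","top"):
    cv2.imwrite(f"pics/{n}0.png",arm.snapshot(n)[...,::-1]); c=arm.get_calibration(n); print(n,c)
s=arm.get_state();print(s)
E
```

```text
pics
side {'intrinsics': array([[380.81483189,   0.        , 277.31164786],
       [  0.        , 380.81483189, 210.72579311],
       [  0.        ,   0.        ,   1.        ]]), 'R': array([[ 0.98136714, -0.19187297, -0.01016319],
       [-0.14380306, -0.69836688, -0.70114505],
       [ 0.12743315,  0.68954221, -0.71294623]]), 't': array([-483.32745825,  114.26199553,  990.61941041])}
top {'intrinsics': array([[442.43384343,   0.        , 273.14788529],
       [  0.        , 442.43384343, 207.8230691 ],
       [  0.        ,   0.        ,   1.        ]]), 'R': array([[ 0.00285352, -0.99994913, -0.00967432],
       [-0.99100359, -0.00153325, -0.13382649],
       [ 0.13380485,  0.00996916, -0.99095756]]), 't': array([ -39.59776267,  527.91858188, 1107.09975779])}
{'time_s': 0.1, 'qpos': array([ 1.16276355e+00,  3.26843597e-01, -1.93469855e-01,  1.05200681e+00,
       -4.47490425e-06,  1.43661973e+00]), 'dq': array([ 0.00045066, -0.00257056,  0.0047822 ,  0.00101101, -0.00030888,
        0.00035225]), 'joint_torque': array([ 8.45268332e-04, -4.44239509e+01,  2.63038158e+01,  7.93485175e-03,
       -7.87026397e-05, -7.80694847e-06]), 'ee_pos': array([148.51167897, 529.02124922, 221.2997253 ]), 'eef_rot': array([ 1.36500565e-01,  9.90639700e-01, -7.34737177e-04, -2.01896309e-04]), 'ft_force': array([-0.74334228, -0.39529238,  0.3833155 ]), 'wrist_torque': array([-0.00954441,  0.00351107, -0.02876802]), 'grasp_force': 0.0, 'finger_gap': 85.74863468429248}
```

View pics/side0.png

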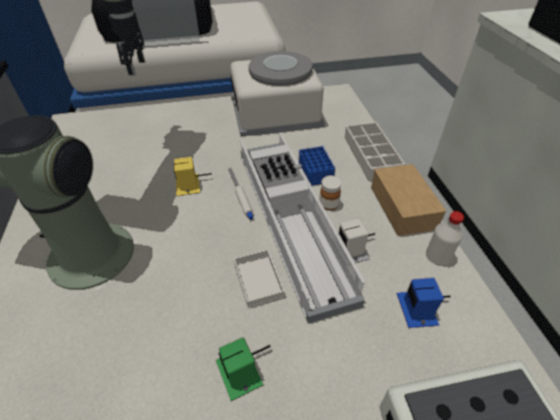

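View pics/top0.png

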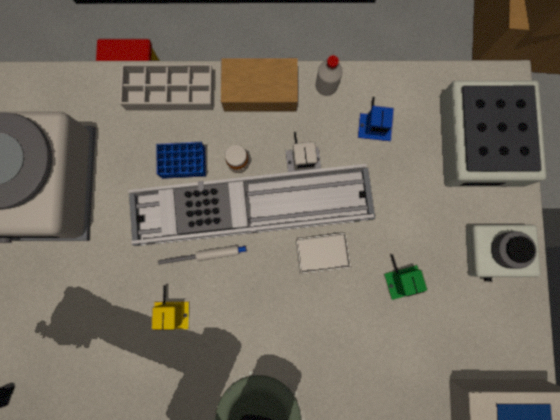

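The side view shows the track from (265,145) to (335,305), with the white reader at (353,238). The top view shows the track from (133,215) to (370,195), with the carriage at about (203,207). 

Things that could be taken for the reader in the top view: white (303,155), blue (377,121), green (405,282) and yellow (170,315). I choose the white one beside the track's +x side and will check it in a close crop.

```bash
python3 - <<'E'
import cv2,numpy as np
t=cv2.imread("pics/top0.png");s=cv2.imread("pics/side0.png")
a=cv2.resize(t[130:250,122:387],None,fx=3,fy=3,interpolation=cv2.INTER_CUBIC)
cv2.imwrite("pics/ct.png",a)
b=cv2.resize(s[130:320,235:385],None,fx=3.1,fy=3.1,interpolation=cv2.INTER_CUBIC)
c=cv2.resize(t[135:185,275:330],None,fx=6,fy=6,interpolation=cv2.INTER_CUBIC)
z=np.zeros((590,800,3),np.uint8);z[:b.shape[0],:b.shape[1]]=b;z[:300,468:798]=c
cv2.imwrite("pics/cs.png",z)
E
```

```text
(no output)
```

View pics/ct.png

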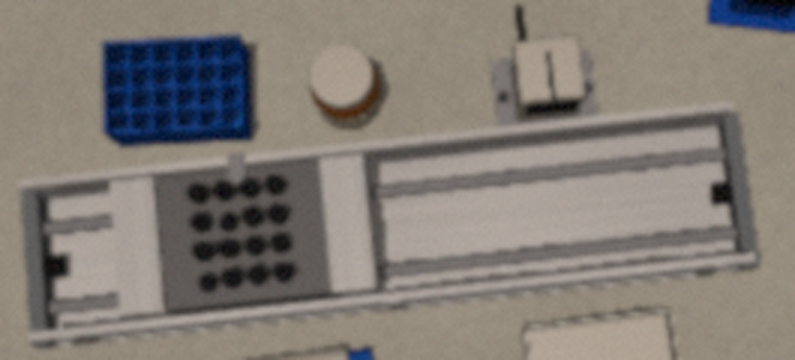

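View pics/cs.png

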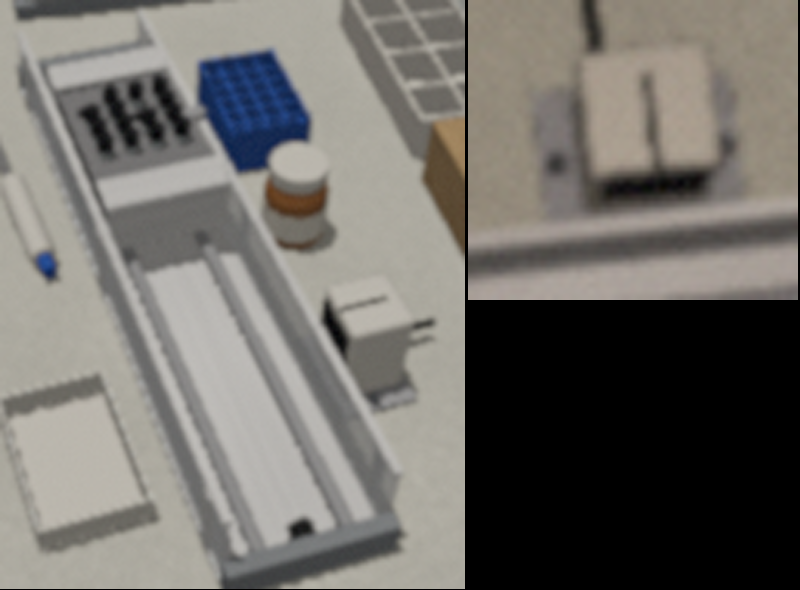

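The close crops confirm the white reader, with its dark window facing the track. The index line's track-side end is at top (306.2,163.3) and side (342.4,230.6). The pointer tip is at top (200.7,181.2) and side (301.1,166.5).

```bash
cat > h.py <<'E'
from bench import arm
import numpy as np,cv2
C={n:arm.get_calibration(n) for n in("side","top")}
def ray(n,p):
    c=C[n];d=c["R"].T@np.linalg.solve(c["intrinsics"],[p[0],p[1],1]);o=-c["R"].T@c["t"];return o,d
def plane(n,p,z):
    o,d=ray(n,p);return o+d*(z-o[2])/d[2]
def tri(ps,pt):
    P=[c["intrinsics"]@np.c_[c["R"],c["t"]] for c in(C["side"],C["top"])]
    X=cv2.triangulatePoints(P[0],P[1],np.array(ps,float),np.array(pt,float))[:,0];return X[:3]/X[3]
E
python3 - <<'E'
from h import *
np.set_printoptions(precision=1,suppress=True)
ct=lambda x,y:(122+x/3,130+y/3); cs=lambda x,y:(235+x/3.1,130+y/3.1)
print("index",tri(cs(333,312),(306.2,163.3)),plane("top",(306.2,163.3),87),plane("side",cs(333,312),87))
print("ptr",tri(cs(205,113),ct(236,153)),plane("top",ct(236,153),86),plane("side",cs(205,113),86))
G=[plane("top",ct(*p),82) for p in((22,185),(735,105),(32,340),(757,258))]
for g in G:print("guard",g)
u=(G[1]+G[3]-G[0]-G[2])[:2];u/=np.linalg.norm(u);print("-y dir",u,np.degrees(np.arctan2(u[0],-u[1])), "centre",sum(G)/4)
for nm,p,z in(("nose",(362,152),91),("nose",(378,290),91),("tail",(110,182),91),("tail",(122,315),91),("stop",(713,193),23),("rstop",(66,265),23)):
    X=plane("top",ct(*p),z);print(nm,X,X[:2]@u)
for nm,p in(("nose",(103,208)),("nose",(232,175)),("tail",(47,65)),("tail",(150,32))):
    X=plane("side",cs(*p),91);print("side",nm,X,X[:2]@u)
i=plane("top",(306.2,163.3),87);q=plane("top",ct(236,153),86);print("travel",(i-q)[:2]@u)
i=plane("side",cs(333,312),87);q=plane("side",cs(205,113),86);print("travel side",(i-q)[:2]@u)
E
```

```text
index [ 632.7 -121.1   85.1] [ 633.3 -121.1   87. ] [ 630.4 -122.8   87. ]
ptr [590.  142.2  83.1] [588.3 141.8  86. ] [590.7 138.8  86. ]
guard [561.8 320.2  82. ]
guard [ 630.2 -273.5   82. ]
guard [433.1 306.   82. ]
guard [ 501.8 -288.3   82. ]
-y dir [ 0.1 -1. ] 6.5789766693403395 centre [531.7  16.1  82. ]
nose [588.2  36.7  91. ] 30.928365943096857
nose [473.9  22.3  91. ] 32.15389031313832
tail [562.9 244.4  91. ] -178.29143276553154
tail [453.1 230.5  91. ] -177.04463432378196
stop [ 565.6 -264.5   23. ] 327.60518808994175
rstop [501.5 298.6  23. ] -239.17310302064192
side nose [474.1  26.1  91. ] 28.41433940990445
side nose [592.   44.5  91. ] 23.574519770018163
side tail [456.3 235.9  91. ] -182.0986754802138
side tail [565.3 269.1  91. ] -202.56854362700716
travel 266.3602164397906
travel side 264.4266015104779
```

Call:
{"op": "move_arm", "data": {"commands": [0,0,0,-0.93,0,0,0,-0.93,0,0,0,-0.93,-0.8,-0.7,0,0,-0.8,-0.7,0,0], "claw": 0, "newtons": 20}}

```text
time_s: 0.6
ee_pos: [218.6, 480.9, 221.5]
eef_rot: [-0.059, 0.998, -0.0, -0.0]
ft_force: [0.5, -0.3, 0.2]
finger_gap: 12.0
grasp_force: 0.0
```

Call:
{"op": "move_arm", "data": {"commands": [-0.8,-0.7,0,0,-0.8,-0.7,0,0,-0.8,-0.7,0,0,-0.8,-0.7,0,0,-0.8,-0.7,0,0]}}

```text
time_s: 1.1
ee_pos: [394.9, 359.4, 221.7]
eef_rot: [-0.058, 0.998, -0.0, -0.0]
ft_force: [0.6, -0.0, -0.1]
finger_gap: -0.2
grasp_force: 0.0
```

```bash
cat >> h.py <<'E'
u=np.array([.1146,-.9934]);n=np.array([.9934,.1146])
def st():
    s=arm.get_state();p=s["ee_pos"];q=s["eef_rot"]
    from scipy.spatial.transform import Rotation as R
    M=R.from_quat(q).as_matrix()
    print("t %.2f s %.1f n %.1f z %.1f gap %.1f"%(s["time_s"],p[:2]@u,p[:2]@n,p[2],s["finger_gap"]),"yawy %.2f"%np.degrees(np.arctan2(M[1,1],M[0,1])),"F",np.round(s["ft_force"],2),"Fs %.2f"%(s["ft_force"][:2]@u))
E
python3 -c "
from h import *
st()"
```

```text
t 1.10 s -311.8 n 433.4 z 221.7 gap -0.2 yawy 96.63 F [ 0.56 -0.05 -0.06] Fs 0.11
```

Call:
{"op": "move_arm", "data": {"commands": [-0.8,-0.8,0,0,-0.8,-0.8,0,0,-0.8,-0.8,0,0,0,0,0.5,0,0,0,0.8,0]}}

```text
time_s: 1.6
ee_pos: [503.0, 275.6, 170.7]
eef_rot: [-0.056, 0.998, 0.001, 0.002]
ft_force: [-0.1, 0.6, 0.4]
finger_gap: 0.1
grasp_force: 0.0
```

```bash
python3 -c "
from h import *
st()
im=arm.snapshot('top')[...,::-1];cv2.imwrite('pics/t1.png',cv2.resize(im[130:250,122:387],None,fx=3,fy=3,interpolation=cv2.INTER_CUBIC))"
```

```text
t 1.60 s -216.2 n 531.3 z 170.7 gap 0.1 yawy 96.45 F [-0.1   0.65  0.37] Fs -0.65
```

View pics/t1.png

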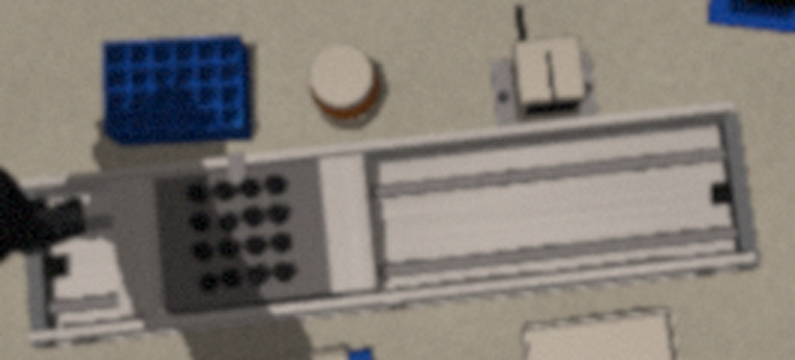

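The hand (crop (60,215)) stands behind the tail plate (edge at about (115,250)), clear of everything. The next move is down.

Call:
{"op": "move_arm", "data": {"commands": [0,0,0.7,0,0,0,0.7,0,0,0,0.7,0,0,-0.1,0,0,0,0,0,0]}}

```text
time_s: 2.15
ee_pos: [500.3, 272.0, 86.2]
eef_rot: [-0.058, 0.998, -0.0, -0.001]
ft_force: [1.1, 0.7, 0.7]
finger_gap: -0.5
grasp_force: 0.0
```

```bash
cat >> h.py <<'E'
# rectified top view: rows n 440..620, cols s -300..380, 1 mm/px, at height z
def rect(im,z):
    sn=np.array([[-300,440],[380,440],[380,620],[-300,620]],float)
    W=[np.r_[a*u+b*n,z] for a,b in sn];c=C["top"];px=[]
    for X in W:
        p=c["intrinsics"]@(c["R"]@X+c["t"]);px.append(p[:2]/p[2])
    H=cv2.getPerspectiveTransform(np.float32(px),np.float32(sn-[-300,440]))
    return cv2.cvtColor(cv2.warpPerspective(im,H,(680,180),flags=cv2.INTER_CUBIC),cv2.COLOR_BGR2GRAY)
REF=rect(cv2.imread("pics/top0.png"),90)
def sub(r,i):
    a,b,c=r[i-1],r[i],r[i+1];return i+.5*(a-c)/(a-2*b+c)
# displacement along s from several templates (s0,s1,n0,n1): caps, nose, nose lip, pointer
T={"caps":(-135,-20,478,575),"capsR":(-60,45,535,585),"capsL":(-60,45,478,530),"nose":(10,45,485,575),"ptr":(-95,-50,588,603)}
def disp(save=None,lo=-40,hi=310):
    im=np.ascontiguousarray(arm.snapshot("top")[...,::-1]);R=rect(im,90)
    if save:cv2.imwrite(save,im)
    o=[]
    for k,(a,b,c,d) in T.items():
        t=REF[c-440:d-440,a+300:b+300]
        x0=max(0,a+300+lo);x1=min(680,b+300+hi)
        r=cv2.matchTemplate(R[c-440:d-440,x0:x1],t,cv2.TM_CCOEFF_NORMED)[0]
        i=int(np.clip(r.argmax(),1,len(r)-2));o.append("%s %.1f(%.2f)"%(k,sub(r,i)+x0-a-300,r[i]))
    print(" ".join(o))
E
python3 - <<'E'
from h import *
st();disp("pics/t2r.png");st()
im=cv2.imread("pics/t2r.png");A=np.vstack([REF,rect(im,90),rect(im,60)]);cv2.imwrite("pics/t2.png",A)
E
```

```text
t 2.15 s -212.9 n 528.2 z 86.2 gap -0.5 yawy 96.63 F [1.07 0.75 0.68] Fs -0.62
caps -0.6(0.72) capsR -0.0(1.00) capsL 0.0(1.00) nose -0.0(1.00) ptr 0.9(0.92)
t 2.20 s -213.3 n 529.2 z 87.2 gap -0.0 yawy 96.62 F [-0.49  0.41 -0.05] Fs -0.47
```

View pics/t2.png

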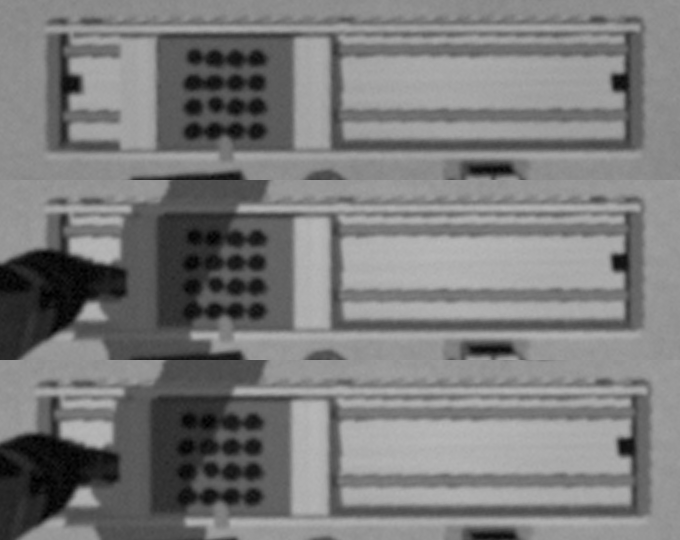

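The rectified strips show the carriage unmoved (pointer at (225,150) and (225,330)). The closed hand's knuckles lean over the tail lip at (120,280). I'll turn the tool 90° so its slim side faces the plate.

Call:
{"op": "move_arm", "data": {"commands": [0,0.2,0,1,0,0,0,1,0,0,0,1,0,0,0,1,0,0,0,1]}}

```text
time_s: 2.7
ee_pos: [501.2, 281.1, 88.4]
eef_rot: [0.29, 0.957, 0.001, 0.001]
ft_force: [-0.4, -0.0, -0.1]
finger_gap: -0.1
grasp_force: 0.0
```

Call:
{"op": "move_arm", "data": {"commands": [0,0,0,1,0,0,0,1,0,0,0,1,0,0,0,1,0,0,0,1]}}

```text
time_s: 3.2
ee_pos: [501.2, 281.1, 88.4]
eef_rot: [0.6, 0.8, 0.002, 0.001]
ft_force: [-0.3, -0.4, 0.5]
finger_gap: 0.2
grasp_force: 0.0
```

Call:
{"op": "move_arm", "data": {"commands": [0,0,0,1,0,0,0,0.25,0,0,0,0,0,0,0,0,0,0,0,0]}}

```text
time_s: 3.7
ee_pos: [500.3, 280.7, 86.8]
eef_rot: [0.665, 0.747, 0.001, 0.0]
ft_force: [0.2, 0.5, -0.5]
finger_gap: 0.0
grasp_force: 0.0
```

```bash
python3 - <<'E'
from h import *
st();disp("pics/t3r.png");st()
im=cv2.imread("pics/t3r.png");A=np.vstack([rect(im,90),rect(im,130)]);cv2.imwrite("pics/t3.png",A)
E
```

```text
t 3.70 s -221.5 n 529.2 z 86.8 gap 0.0 yawy 6.67 F [ 0.16  0.45 -0.5 ] Fs -0.43
caps -0.5(0.72) capsR 0.0(1.00) capsL 0.0(1.00) nose 0.0(1.00) ptr 0.3(0.99)
t 3.75 s -221.4 n 529.0 z 86.6 gap 0.2 yawy 6.66 F [-0.98 -0.64  0.02] Fs 0.52
```

View pics/t3.png

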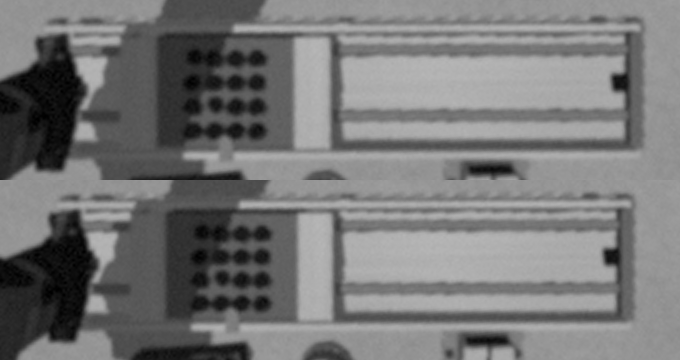

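Call:
{"op": "move_arm", "data": {"commands": [-0.25,0.03,0,0,-0.25,0,0,0,-0.09,0,0,0,-0.09,0,0,0,-0.09,0,0,0]}}

```text
time_s: 4.25
ee_pos: [504.7, 249.5, 86.0]
eef_rot: [0.665, 0.747, 0.0, -0.0]
ft_force: [-0.2, 0.2, 0.6]
finger_gap: -0.0
grasp_force: 0.0
```

Call:
{"op": "move_arm", "data": {"commands": [-0.09,0,0,0,-0.09,0,0,0,-0.09,0,0,0,-0.09,0,0,0,-0.09,0,0,0]}}

```text
time_s: 4.75
ee_pos: [506.7, 231.8, 86.0]
eef_rot: [0.665, 0.747, 0.0, 0.0]
ft_force: [0.7, 0.2, -0.3]
finger_gap: 0.2
grasp_force: 0.0
```

```bash
python3 - <<'E'
from h import *
st();disp();st();disp();st()
E
```

```text
t 4.75 s -172.2 n 529.9 z 86.0 gap 0.2 yawy 6.64 F [ 0.71  0.19 -0.31] Fs -0.11
caps -1.5(0.73) capsR 0.0(1.00) capsL -0.1(0.97) nose -0.0(1.00) ptr 135.9(0.80)
t 4.80 s -171.7 n 529.9 z 85.9 gap -0.4 yawy 6.61 F [-0.56  0.03  0.31] Fs -0.10
caps -1.5(0.73) capsR 0.0(1.00) capsL -0.1(0.97) nose -0.0(1.00) ptr 137.0(0.80)
t 4.85 s -172.0 n 529.9 z 86.0 gap -0.3 yawy 6.60 F [ 0.07  0.39 -0.19] Fs -0.38
```

```bash
python3 - <<'E'
from h import *
a=arm.snapshot('side')[...,::-1][100:260,190:350];b=arm.snapshot('top')[...,::-1][150:260,110:270]
a=cv2.resize(a,(400,400),interpolation=cv2.INTER_CUBIC);b=cv2.resize(b,(400,275),interpolation=cv2.INTER_CUBIC)
z=np.zeros((400,800,3),np.uint8);z[:,:400]=a;z[:275,400:]=b
cv2.imwrite('pics/t4.png',z);st();disp()
E
```

```text
t 4.95 s -172.4 n 529.9 z 86.0 gap 0.3 yawy 6.62 F [ 0.85 -0.42 -0.21] Fs 0.52
caps -1.5(0.73) capsR 0.0(1.00) capsL -0.1(0.97) nose -0.0(1.00) ptr 135.5(0.80)
```

View pics/t4.png

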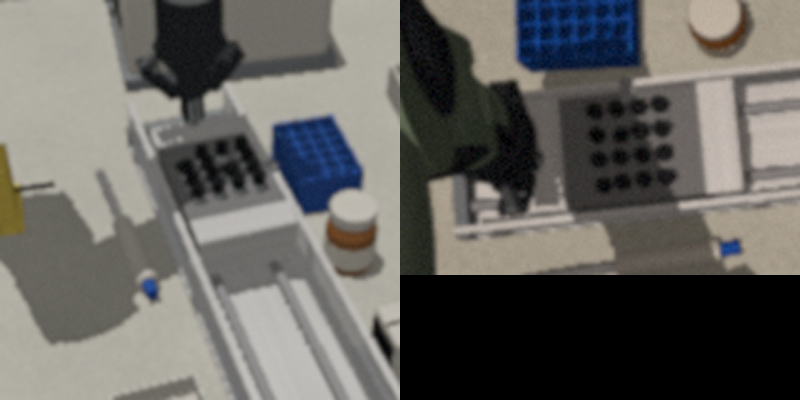

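The side crop shows the fingertip at (192,118), just behind the tail plate, which has not visibly moved. In the top crop the rack has not moved either.

```bash
python3 - <<'E'
from h import *
for z in(40,61,80):
  X=plane("side",(190+192/2.5,100+120/2.5),z);print(z,X,X[:2]@u,X[:2]@n)
for nm,p in(("tailedgeL",(152,135)),("tailedgeR",(240,112)),("tailinner",(165,152)),("plate2 back",(250,130))):
  X=plane("side",(190+p[0]/2.5,100+p[1]/2.5),91);print(nm,X[:2]@u,X[:2]@n)
for nm,p in(("lip far R top", (562,96)),("tail edge",(527,200)),):
  X=plane("top",(110+(p[0]-400)/2.5,150+p[1]/2.5),91);print(nm,X[:2]@u,X[:2]@n)
s=arm.get_state();print(s["ee_pos"],s["qpos"])
# project TCP-tip and TCP into both
c0=s["ee_pos"]
for d in(-25,0,40):
  for nme in C:
    c=C[nme];p=c["intrinsics"]@(c["R"]@(c0+[0,0,d])+c["t"]);print(d,nme,p[:2]/p[2])
E
```

```text
40 [518.51312305 309.52748467  40.        ] -248.06299937412723 550.5627861801896
61 [514.1515187  281.04803812  61.        ] -220.27135702003048 542.9662238479525
80 [510.20530525 255.2809198   80.        ] -195.1265377472764 536.0931436425951
tailedgeL -166.94599207232108 478.278983425595
tailedgeR -177.68716454612974 592.622799229895
tailinner -130.51739243593943 484.3323792171709
plate2 back -139.3308206948787 592.383082643789
lip far R top -138.05720801841014 588.3061986660531
tail edge -180.61419319079118 489.2706684224919
[506.68304385 232.12340245  86.00861429] [ 2.97089607e-01  4.66065439e-01 -3.58836039e-01  7.45811804e-01
  9.26806133e-05  1.75215328e+00]
-25 side [267.15758272 157.59414632]
-25 top [165.84143031 214.66641816]
0 side [266.91689164 150.98873619]
0 top [163.30895653 213.46612327]
40 side [266.51592823 139.98488943]
40 top [159.00898418 211.42810222]
```

```bash
python3 - <<'E'
from h import *
a=arm.snapshot('side')[...,::-1];cv2.imwrite('pics/s5r.png',a);b=arm.snapshot('top')[...,::-1];cv2.imwrite('pics/t5r.png',b)
s0=cv2.imread('pics/side0.png')
k=dict(dsize=(400,300),interpolation=cv2.INTER_CUBIC)
A=np.hstack([cv2.resize(a[115:175,235:315],**k),cv2.resize(s0[115:175,235:315],**k)])
t0=cv2.imread('pics/top0.png')
B=np.hstack([cv2.resize(b[180:240,130:210],**k),cv2.resize(t0[180:240,130:210],**k)])
cv2.imwrite('pics/z5.png',np.clip(np.vstack([A,B])*1.6,0,255));st();disp()
E
```

```text
t 5.10 s -172.6 n 529.9 z 86.0 gap 0.1 yawy 6.64 F [0.27 0.04 0.06] Fs -0.01
caps -1.5(0.73) capsR 0.0(1.00) capsL -0.1(0.97) nose -0.0(1.00) ptr 156.6(0.80)[ WARN:0@1.916] global loadsave.cpp:1063 imwrite_ Unsupported depth image for selected encoder is fallbacked to CV_8U.
```

View pics/z5.png

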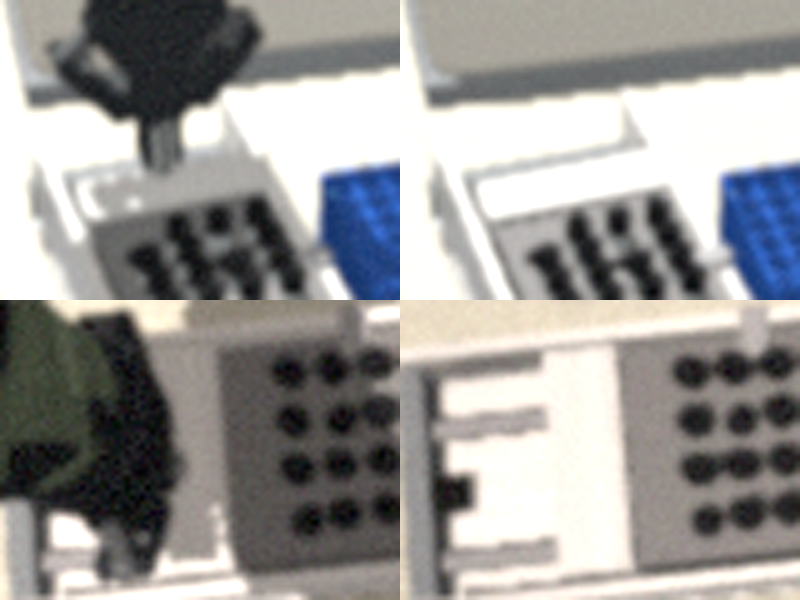

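Upper left, the fingertip's end is at (162,172), at or slightly over the tail lip's edge line (about y=163). The lip has not moved. I can't tell whether the tip is behind the plate or above the lip, so I'll back off and measure where the tip really is.

Call:
{"op": "move_arm", "data": {"commands": [0.3,0,0,0,0.7,0,0,0,0.2,0,0,0,0,0,0,0,0,0,0,0]}}

```text
time_s: 5.65
ee_pos: [500.9, 279.7, 85.8]
eef_rot: [0.665, 0.747, -0.0, 0.0]
ft_force: [0.5, 0.2, 0.1]
finger_gap: -0.1
grasp_force: 0.0
```

```bash
python3 - <<'E'
from h import *
a=np.ascontiguousarray(arm.snapshot('side')[...,::-1]);cv2.imwrite('pics/s6r.png',a);st();disp()
c0=arm.get_state()["ee_pos"];c=C["side"]
k=dict(dsize=(480,480),interpolation=cv2.INTER_CUBIC)
z=np.clip(cv2.resize(a[115:175,235:295],**k)*1.5,0,255).astype(np.uint8)
for d in(-25,0,25):
    p=c["intrinsics"]@(c["R"]@(c0+[0,0,d])+c["t"]);p=p[:2]/p[2];print(d,p)
    q=((p-[235,115])*8+4).astype(int);cv2.line(z,(int(q[0])+40,int(q[1])),(int(q[0])+60,int(q[1])),(0,0,255),2)
cv2.imwrite('pics/z6.png',z)
E
```

```text
t 5.70 s -220.1 n 529.6 z 85.8 gap -0.3 yawy 6.63 F [-0.02 -0.95  0.75] Fs 0.94
caps -0.5(0.72) capsR -0.0(1.00) capsL -0.0(1.00) nose -0.0(1.00) ptr 0.4(0.99)
-25 [262.81891228 148.87903254]
0 [262.51946973 142.32002333]
25 [262.2108878  135.56082474]
```

View pics/z6.png

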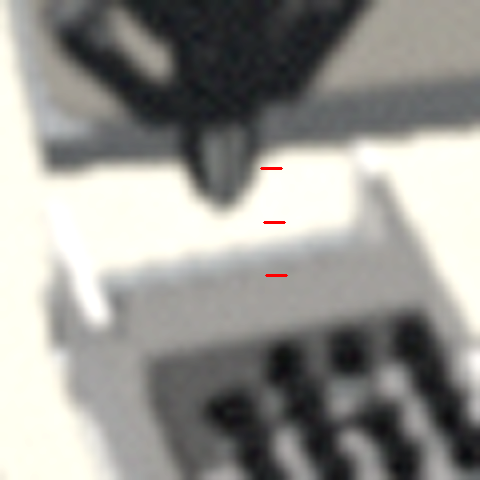

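The tip end is at (222,207), about z≈93 rather than the expected 61. So the fingers were passing over the lip and never touched the plate. I'll go 24 mm lower, to about 70 mm tip height, and push again.

Call:
{"op": "move_arm", "data": {"commands": [0,0,0.3,0,0,0,0.3,0,-0.25,0,0,0,-0.09,0,0,0,-0.09,0,0,0]}}

```text
time_s: 6.25
ee_pos: [503.3, 261.9, 61.9]
eef_rot: [0.665, 0.747, -0.0, -0.0]
ft_force: [-0.3, 0.4, 0.6]
finger_gap: 0.1
grasp_force: 0.0
```

Call:
{"op": "move_arm", "data": {"commands": [-0.09,0,0,0,-0.09,0,0,0,-0.09,0,0,0,-0.09,0,0,0,-0.09,0,0,0]}}

```text
time_s: 6.75
ee_pos: [505.3, 244.7, 62.1]
eef_rot: [0.665, 0.747, 0.0, 0.0]
ft_force: [-0.5, 0.7, 0.2]
finger_gap: 0.1
grasp_force: 0.2
```

```bash
python3 - <<'E'
from h import *
st();disp()
E
```

```text
t 6.75 s -185.2 n 530.0 z 62.1 gap 0.1 yawy 6.64 F [-0.54  0.66  0.21] Fs -0.71
caps -0.2(0.71) capsR 0.8(1.00) capsL 0.9(0.99) nose 0.7(0.99) ptr 42.7(0.81)
```

Call:
{"op": "move_arm", "data": {"commands": [-0.09,0,0,0,-0.09,0,0,0,-0.09,0,0,0,-0.09,0,0,0,-0.09,0,0,0]}}

```text
time_s: 7.3
ee_pos: [507.2, 226.5, 61.9]
eef_rot: [0.665, 0.747, -0.0, 0.0]
ft_force: [0.2, 0.4, 0.8]
finger_gap: -0.0
grasp_force: 0.0
```

```bash
python3 - <<'E'
from h import *
st();disp()
E
```

```text
t 7.30 s -166.9 n 529.9 z 61.9 gap -0.0 yawy 6.63 F [0.25 0.43 0.79] Fs -0.40
caps 23.8(0.70) capsR 24.5(0.99) capsL 24.4(0.99) nose 24.1(0.99) ptr 66.6(0.80)
```

Call:
{"op": "move_arm", "data": {"commands": [0,0,-0.9,0,0,0,-0.9,0,-0.9,0,0,0,-1,0,0,0,-1,0,0,0]}}

```text
time_s: 7.85
ee_pos: [520.9, 110.7, 134.5]
eef_rot: [0.665, 0.747, 0.0, 0.0]
ft_force: [1.0, 0.1, -0.7]
finger_gap: -0.2
grasp_force: 0.0
```

Call:
{"op": "move_arm", "data": {"commands": [-1,0,0,0,-1,0,0,0,-1,0,0,0,-1,0,0,0,-1,0,0,0]}}

```text
time_s: 8.35
ee_pos: [543.6, -88.7, 134.0]
eef_rot: [0.665, 0.747, -0.0, 0.0]
ft_force: [1.4, -0.3, -0.1]
finger_gap: -0.1
grasp_force: 0.0
```

```bash
python3 - <<'E'
from h import *
st();disp("pics/a1.png")
E
```

```text
t 8.35 s 150.4 n 529.9 z 134.0 gap -0.1 yawy 6.63 F [ 1.41 -0.34 -0.12] Fs 0.50
caps 84.3(0.81) capsR 254.6(0.63) capsL 231.1(0.72) nose 168.3(0.61) ptr 84.3(0.99)
```

Call:
{"op": "move_arm", "data": {"commands": [-1,0,0,0,-1,0,0,0,-0.8,0,0,0,0,0,0.9,0,0,0,0.9,0]}}

```text
time_s: 8.9
ee_pos: [557.9, -200.2, 62.2]
eef_rot: [0.666, 0.746, 0.0, 0.002]
ft_force: [1.2, 0.3, -1.6]
finger_gap: -0.0
grasp_force: 0.0
```

```bash
python3 - <<'E'
from h import *
st();disp("pics/a2.png")
E
```

```text
t 8.90 s 262.8 n 531.3 z 62.2 gap -0.0 yawy 6.50 F [ 1.2   0.34 -1.61] Fs -0.20
caps 112.7(0.85) capsR 112.0(0.94) capsL 111.6(0.90) nose 109.4(0.85) ptr 112.1(0.99)
```

Call:
{"op": "move_arm", "data": {"commands": [0,0,0,0,0,0,0,0,0,0,0,0,0,0,0,0,0,0,0,0]}}

```text
time_s: 9.45
ee_pos: [557.5, -198.4, 63.3]
eef_rot: [0.665, 0.747, 0.0, 0.001]
ft_force: [-1.1, -0.5, 0.6]
finger_gap: -0.1
grasp_force: 0.0
```

```bash
python3 - <<'E'
from h import *
st();disp()
E
```

```text
t 9.45 s 261.0 n 531.1 z 63.3 gap -0.1 yawy 6.65 F [-1.07 -0.46  0.63] Fs 0.34
caps 139.2(0.84) capsR 138.9(0.91) capsL 138.3(0.87) nose -34.3(0.91) ptr 138.6(0.99)
```

Call:
{"op": "move_arm", "data": {"commands": [0,0,0,0,0,0,0,0,0,0,0,0,0,0,0,0,0,0,0,0]}}

```text
time_s: 10.0
ee_pos: [556.6, -198.2, 61.9]
eef_rot: [0.665, 0.747, -0.0, -0.0]
ft_force: [0.1, -0.2, -0.7]
finger_gap: 0.0
grasp_force: 0.0
```

```bash
python3 - <<'E'
from h import *
st();disp()
E
```

```text
t 10.00 s 260.7 n 530.3 z 61.9 gap 0.0 yawy 6.63 F [ 0.14 -0.21 -0.71] Fs 0.22
caps 164.2(0.81) capsR 164.5(0.90) capsL 284.2(0.67) nose -9.6(0.88) ptr 163.1(0.99)
```

Call:
{"op": "move_arm", "data": {"commands": [-0.2,0,0,0,-0.2,0,0,0,-0.2,0,0,0,0,0,0,0,0,0,0,0]}}

```text
time_s: 10.55
ee_pos: [559.4, -222.5, 61.9]
eef_rot: [0.665, 0.747, 0.0, -0.0]
ft_force: [0.3, 0.9, 0.3]
finger_gap: 0.2
grasp_force: 0.0
```

Call:
{"op": "move_arm", "data": {"commands": [0,0,0,0,0,0,0,0,0,0,0,0,0,0,0,0,0,0,0,0]}}

```text
time_s: 11.05
ee_pos: [559.5, -221.9, 62.0]
eef_rot: [0.665, 0.747, -0.0, 0.0]
ft_force: [0.2, 0.5, 0.4]
finger_gap: 0.3
grasp_force: 0.0
```

```bash
python3 - <<'E'
from h import *
st();disp("pics/a3.png")
E
```

```text
t 11.05 s 284.6 n 530.4 z 62.0 gap 0.3 yawy 6.65 F [0.21 0.49 0.41] Fs -0.47
caps 207.5(0.82) capsR 206.5(0.87) capsL 307.8(0.68) nose 33.9(0.66) ptr 206.0(0.95)
```

Call:
{"op": "move_arm", "data": {"commands": [0,0,0,0,0,0,0,0,0,0,0,0,0,0,0,0,0,0,0,0]}}

```text
time_s: 11.6
ee_pos: [559.5, -222.1, 62.0]
eef_rot: [0.665, 0.747, -0.0, -0.0]
ft_force: [-0.4, 0.6, 0.3]
finger_gap: -0.2
grasp_force: 0.0
```

```bash
python3 - <<'E'
from h import *
st();disp("pics/a4.png")
E
```

```text
t 11.60 s 284.7 n 530.3 z 62.0 gap -0.2 yawy 6.63 F [-0.39  0.58  0.32] Fs -0.62
caps 227.9(0.82) capsR 224.5(0.71) capsL 303.6(0.68) nose 85.1(0.71) ptr 43.9(0.81)
```

Call:
{"op": "move_arm", "data": {"commands": [0,0,0,0,-0.02,0,0,0,-0.04,0,0,0,-0.04,0,0,0,-0.04,0,0,0]}}

```text
time_s: 12.15
ee_pos: [560.2, -227.9, 62.0]
eef_rot: [0.665, 0.747, -0.0, 0.0]
ft_force: [0.0, 0.4, -0.3]
finger_gap: 0.3
grasp_force: 0.0
```

Call:
{"op": "move_arm", "data": {"commands": [-0.04,0,0,0,-0.04,0,0,0,-0.04,0,0,0,-0.04,0,0,0,-0.04,0,0,0]}}

```text
time_s: 12.65
ee_pos: [561.0, -235.8, 62.0]
eef_rot: [0.665, 0.747, -0.0, 0.0]
ft_force: [-0.2, 0.0, -0.4]
finger_gap: 0.2
grasp_force: 0.1
```

```bash
python3 - <<'E'
from h import *
st();disp("pics/a5.png")
E
```

```text
t 12.65 s 298.5 n 530.3 z 62.0 gap 0.2 yawy 6.63 F [-0.22  0.02 -0.41] Fs -0.04
caps 261.8(0.74) capsR 254.9(0.47) capsL 311.6(0.66) nose 89.0(0.78) ptr 68.3(0.81)
```

Call:
{"op": "move_arm", "data": {"commands": [-0.04,0,0,0,-0.04,0,0,0,-0.04,0,0,0,-0.04,0,0,0,-0.02,0,0,0]}}

```text
time_s: 13.2
ee_pos: [561.9, -242.9, 62.0]
eef_rot: [0.665, 0.747, 0.0, 0.0]
ft_force: [-0.4, 0.1, -0.2]
finger_gap: -0.3
grasp_force: 0.0
```

```bash
python3 - <<'E'
from h import *
st();disp("pics/a6.png")
# rendered comparison: patch of caps at best shifts from a5,a6
E
```

```text
t 13.20 s 305.6 n 530.4 z 62.0 gap -0.3 yawy 6.63 F [-0.35  0.06 -0.25] Fs -0.10
caps 263.3(0.75) capsR 259.8(0.53) capsL 289.5(0.57) nose 120.4(0.77) ptr 45.2(0.81)
```

Call:
{"op": "move_arm", "data": {"commands": [0,0,0,0,0,0,0,0,0,0,0,0,0,0,0,0,0,0,0,0]}}

```text
time_s: 13.75
ee_pos: [561.9, -242.7, 62.0]
eef_rot: [0.665, 0.747, 0.0, 0.0]
ft_force: [-0.4, 0.3, 1.8]
finger_gap: 0.0
grasp_force: 0.0
```

```bash
python3 - <<'E'
from h import *
st();disp("pics/a7.png")
a=np.ascontiguousarray(arm.snapshot('side')[...,::-1]);cv2.imwrite('pics/s7.png',a)
E
```

```text
t 13.75 s 305.5 n 530.4 z 62.0 gap 0.0 yawy 6.64 F [-0.43  0.27  1.8 ] Fs -0.32
caps 262.8(0.75) capsR 259.1(0.54) capsL 290.7(0.56) nose 119.8(0.77) ptr 91.1(0.81)
```

Call:
{"op": "move_arm", "data": {"commands": [-0.2,0,0,0,0,0,-0.9,0,0,0,-0.9,0,-0.5,-0.8,0,0,-0.5,-0.8,0,0]}}

```text
time_s: 14.35
ee_pos: [504.7, -299.1, 135.7]
eef_rot: [0.664, 0.748, -0.0, 0.002]
ft_force: [0.2, -0.8, -1.2]
finger_gap: -0.1
grasp_force: 0.0
```

Call:
{"op": "move_arm", "data": {"commands": [-0.3,-1,0,0,-0.3,-1,0,0,-0.3,-1,0,0,0,-1,0,0,0,0,0,0]}}

```text
time_s: 14.85
ee_pos: [344.8, -352.4, 133.9]
eef_rot: [0.667, 0.745, -0.0, -0.001]
ft_force: [0.4, 0.4, 0.5]
finger_gap: -0.2
grasp_force: 0.0
```

```bash
python3 - <<'E'
from h import *
st();disp("pics/a8.png");
a=np.ascontiguousarray(arm.snapshot('side')[...,::-1]);cv2.imwrite('pics/s8.png',a);disp()
im=cv2.imread("pics/a8.png")
k=dict(interpolation=cv2.INTER_CUBIC)
R1=cv2.resize(im[140:240,250:350],(400,400),**k);R2=cv2.resize(a[200:270,300:370],(400,400),**k)
R3=cv2.resize(cv2.cvtColor(rect(im,87)[100:180,400:560],cv2.COLOR_GRAY2BGR),(400,200),**k)
R4=cv2.resize(cv2.cvtColor(REF[100:180,150:310],cv2.COLOR_GRAY2BGR),(400,200),**k)
cv2.imwrite("pics/v8.png",np.vstack([np.hstack([R1,R2]),np.hstack([R3,R4])]))
E
```

```text
t 14.85 s 389.6 n 302.2 z 133.9 gap -0.2 yawy 6.32 F [0.43 0.43 0.45] Fs -0.38
caps 262.6(0.93) capsR 263.0(0.91) capsL 263.2(0.90) nose 88.9(0.91) ptr 42.1(0.81)
caps 262.7(0.93) capsR 263.1(0.91) capsL 263.2(0.90) nose 88.9(0.90) ptr 92.0(0.81)
```

View pics/v8.png

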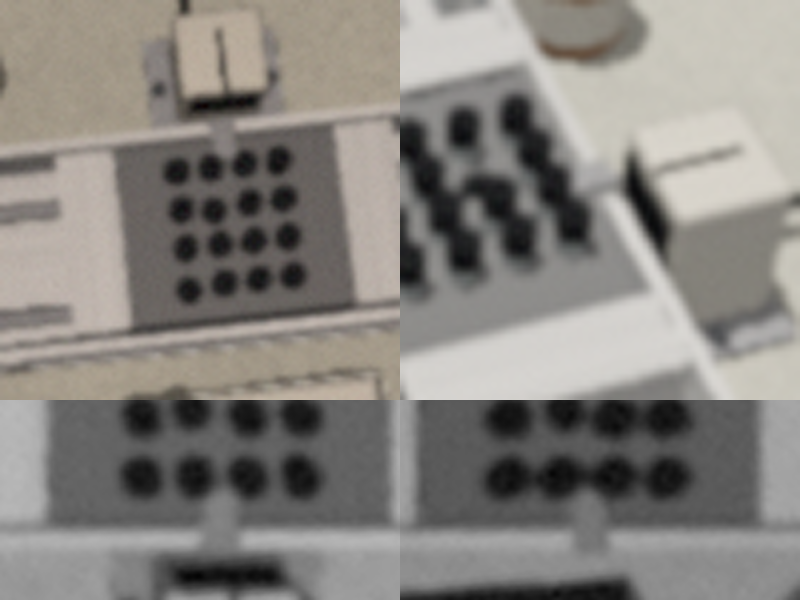

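The pointer tab (222,135, upper left) stands slightly on the loading side of the index line, (219,30) to (228,88). I'll measure the offset to subpixel accuracy.

```bash
python3 - <<'E'
from h import *
c=C["top"]
def prof(img,cam,nn,z,s):
    X=np.array([np.r_[a*u+nn*n,z] for a in s]);c=C[cam];p=(c["intrinsics"]@(c["R"]@X.T+c["t"][:,None]));p=p[:2]/p[2]
    return cv2.remap(cv2.cvtColor(img,cv2.COLOR_BGR2GRAY).astype(np.float32),p[0].astype(np.float32)[None],p[1].astype(np.float32)[None],cv2.INTER_CUBIC)[0]
s=np.arange(165,215,.5)
for cam,f in(("top","a8.png"),("side","s8.png")):
    im=cv2.imread("pics/"+f)
    for nm,N,z,sg in(("index",(620,624,628,632,636,640),87,-1),("ptr",(588,591,594,597,600,603),86,0)):
        for nn in N:
            P=prof(im,cam,nn,z,s)
            if sg==-1: w=P[(s>182)&(s<205)]; ss=s[(s>182)&(s<205)]; q=np.clip(np.median(w)-w-15,0,None)
            else: w=P[(s>178)&(s<202)]; ss=s[(s>178)&(s<202)]; q=np.abs(w-np.median(np.r_[w[:6],w[-6:]]));q=np.clip(q-8,0,None)
            print(cam,nm,nn,"%.1f"%((q*ss).sum()/max(q.sum(),1e-6)),"wt %.0f"%q.sum(), w[::4].astype(int))
E
```

```text
top index 620 193.4 wt 328 [163 164 165 158 138 105 111 138 154 160 162 164]
top index 624 193.1 wt 369 [177 177 175 168 143 119 126 154 171 175 175 175]
top index 628 192.5 wt 407 [173 175 171 160 128 110 128 160 171 175 175 175]
top index 632 192.4 wt 566 [175 176 174 155 118  97 122 157 173 174 174 176]
top index 636 192.8 wt 504 [173 173 173 160 129  97 119 151 171 173 173 173]
top index 640 193.1 wt 429 [176 176 174 162 139 107 118 150 170 172 172 173]
top ptr 588 187.5 wt 520 [ 99 109 119 127 131 130 127 120 108  96  93  95]
top ptr 591 0.0 wt 0 [124 125 127 127 130 130 127 123 119 118 124 126]
top ptr 594 188.1 wt 732 [155 142 130 127 126 126 124 126 134 150 163 167]
top ptr 597 187.6 wt 812 [151 135 126 125 127 126 126 125 136 155 169 172]
top ptr 600 183.9 wt 64 [119 113 112 114 116 116 118 117 121 129 134 133]
top ptr 603 0.0 wt 0 [85 89 89 89 90 90 89 86 85 85 83 79]
side index 620 192.6 wt 285 [208 208 205 191 170 156 168 190 206 211 210 211]
side index 624 192.0 wt 366 [212 211 202 185 158 151 171 198 208 213 211 211]
side index 628 192.1 wt 321 [212 211 204 184 163 156 172 193 208 211 212 210]
side index 632 191.9 wt 283 [212 211 205 188 165 159 178 199 209 212 211 212]
side index 636 192.1 wt 338 [212 211 201 182 161 152 168 194 206 211 211 211]
side index 640 192.1 wt 327 [212 211 207 187 165 159 174 196 209 211 212 211]
side ptr 588 192.2 wt 205 [161 163 168 171 169 165 152 140 135 138 145 152]
side ptr 591 193.0 wt 408 [179 175 173 171 169 160 150 140 141 154 169 178]
side ptr 594 191.1 wt 683 [186 177 171 170 168 163 151 142 146 164 184 199]
side ptr 597 193.1 wt 422 [184 175 172 171 169 164 151 141 143 154 168 183]
side ptr 600 190.3 wt 854 [184 180 179 178 176 165 148 132 124 115 114 118]
side ptr 603 189.7 wt 2203 [190 191 189 184 174 150 120  96  76  52  42  39]
```

The index sits at s≈192.5 and the pointer at ≈187.6, so the carriage is about 5 mm short and at rest. I'll go back behind the tail and give it a very slow nudge.

Call:
{"op": "move_arm", "data": {"commands": [0.87,0.57,0,0,0.87,0.57,0,0,0.87,0.57,0,0,0.87,0.57,0,0,0.87,0.57,0,0]}}

```text
time_s: 15.5
ee_pos: [444.4, -164.0, 134.2]
eef_rot: [0.664, 0.747, 0.0, 0.001]
ft_force: [0.5, -0.5, 0.2]
finger_gap: -0.2
grasp_force: 0.0
```

Call:
{"op": "move_arm", "data": {"commands": [0.87,0.57,0,0,0.87,0.57,0,0,0.87,0.57,0,0,0.87,0.57,0,0,0.87,0.57,0,0]}}

```text
time_s: 16.0
ee_pos: [537.1, 23.1, 134.1]
eef_rot: [0.664, 0.748, 0.0, 0.0]
ft_force: [1.1, -1.3, 1.0]
finger_gap: -0.0
grasp_force: 0.0
```

```bash
python3 - <<'E'
from h import *
st();disp()
E
```

```text
t 16.00 s 38.7 n 536.2 z 134.1 gap -0.0 yawy 6.78 F [ 1.1  -1.29  1.04] Fs 1.41
caps 262.7(0.93) capsR 263.1(0.91) capsL 263.2(0.89) nose 119.7(0.76) ptr 307.9(0.68)
```

Call:
{"op": "move_arm", "data": {"commands": [0,-0.15,0.9,0,0,0,0.9,0,-0.3,0,0,0,-0.25,0,0,0,0,0,0,0]}}

```text
time_s: 16.55
ee_pos: [534.2, -4.3, 63.7]
eef_rot: [0.666, 0.746, 0.001, 0.002]
ft_force: [-0.2, 0.2, -0.3]
finger_gap: 0.0
grasp_force: 0.0
```

```bash
python3 - <<'E'
from h import *
st();disp()
E
```

```text
t 16.55 s 65.5 n 530.2 z 63.7 gap 0.0 yawy 6.54 F [-0.23  0.2  -0.28] Fs -0.23
caps 263.1(0.77) capsR 263.1(0.91) capsL 263.2(0.89) nose 29.6(0.64) ptr -21.7(0.80)
```

Call:
{"op": "move_arm", "data": {"commands": [-0.02,0,0,0,-0.03,0,0,0,-0.02,0,0,0,-0.005,0,0,0,-0.005,0,0,0]}}

```text
time_s: 17.1
ee_pos: [532.3, -5.7, 62.1]
eef_rot: [0.665, 0.747, 0.0, 0.0]
ft_force: [0.4, 1.0, -0.4]
finger_gap: -0.0
grasp_force: 0.0
```

```bash
python3 - <<'E'
from h import *
st();disp()
E
```

```text
t 17.10 s 66.7 n 528.1 z 62.1 gap -0.0 yawy 6.64 F [ 0.42  0.95 -0.43] Fs -0.90
caps 263.0(0.75) capsR 263.1(0.91) capsL 263.2(0.90) nose 36.7(0.67) ptr -21.2(0.80)
```

Call:
{"op": "move_arm", "data": {"commands": [-0.03,0,0,0,-0.03,0,0,0,-0.015,0,0,0,-0.005,0,0,0,-0.005,0,0,0]}}

```text
time_s: 17.65
ee_pos: [532.7, -9.2, 62.0]
eef_rot: [0.665, 0.747, -0.0, -0.0]
ft_force: [0.9, 0.1, 0.1]
finger_gap: 0.1
grasp_force: 0.0
```

```bash
python3 - <<'E'
from h import *
st();disp()
E
```

```text
t 17.65 s 70.1 n 528.1 z 62.0 gap 0.1 yawy 6.63 F [0.9  0.11 0.07] Fs -0.01
caps 263.0(0.73) capsR 263.1(0.91) capsL 263.2(0.89) nose 89.0(0.67) ptr 0.2(0.80)
```

Call:
{"op": "move_arm", "data": {"commands": [-0.005,0,0,0,-0.005,0,0,0,-0.005,0,0,0,-0.005,0,0,0,-0.005,0,0,0]}}

```text
time_s: 18.2
ee_pos: [532.8, -10.1, 62.0]
eef_rot: [0.665, 0.747, 0.0, -0.0]
ft_force: [0.1, 0.1, 0.4]
finger_gap: -0.0
grasp_force: 0.0
```

```bash
python3 - <<'E'
from h import *
st();disp()
E
```

```text
t 18.20 s 71.1 n 528.1 z 62.0 gap -0.0 yawy 6.63 F [0.09 0.11 0.38] Fs -0.10
caps 263.4(0.72) capsR 263.4(0.91) capsL 263.6(0.89) nose 90.0(0.68) ptr 0.3(0.80)
```

Call:
{"op": "move_arm", "data": {"commands": [-0.005,0,0,0,-0.005,0,0,0,-0.005,0,0,0,-0.005,0,0,0,-0.005,0,0,0]}}

```text
time_s: 18.75
ee_pos: [532.9, -11.1, 62.0]
eef_rot: [0.665, 0.747, -0.0, 0.0]
ft_force: [-0.4, -0.2, 0.6]
finger_gap: -0.0
grasp_force: 0.0
```

```bash
python3 - <<'E'
from h import *
st();disp()
E
```

```text
t 18.75 s 72.1 n 528.1 z 62.0 gap -0.0 yawy 6.63 F [-0.43 -0.22  0.61] Fs 0.16
caps 265.0(0.73) capsR 265.2(0.91) capsL 265.3(0.89) nose 91.2(0.70) ptr -22.0(0.80)
```

Call:
{"op": "move_arm", "data": {"commands": [0.05,0,0,0,0.1,0,0,0,0.1,0,0,0,0,0,0,0,0,0,0,0]}}

```text
time_s: 19.3
ee_pos: [531.7, -0.9, 62.0]
eef_rot: [0.665, 0.747, -0.0, 0.0]
ft_force: [-0.1, 0.0, -0.3]
finger_gap: -0.4
grasp_force: 0.0
```

```bash
python3 - <<'E'
from h import *
st();disp()
E
```

```text
t 19.30 s 61.9 n 528.1 z 62.0 gap -0.4 yawy 6.66 F [-0.07  0.04 -0.28] Fs -0.05
caps 266.6(0.84) capsR 266.7(0.91) capsL 266.5(0.89) nose 27.7(0.68) ptr -22.4(0.80)
```

Call:
{"op": "move_arm", "data": {"commands": [0,0,0,0,0,0,0,0,0,0,0,0,0,0,0,0,0,0,0,0]}}

```text
time_s: 19.85
ee_pos: [531.8, -1.2, 62.0]
eef_rot: [0.665, 0.747, 0.0, 0.0]
ft_force: [0.6, -0.5, 0.7]
finger_gap: -0.1
grasp_force: 0.0
```

```bash
python3 - <<'E'
from h import *
st();disp()
E
```

```text
t 19.85 s 62.2 n 528.1 z 62.0 gap -0.1 yawy 6.63 F [ 0.58 -0.54  0.66] Fs 0.60
caps 267.5(0.85) capsR 267.8(0.91) capsL 267.4(0.89) nose 31.0(0.63) ptr -21.8(0.80)
```

Retreat the hand upward and away while the carriage settles, then check the pointer against the index.

Call:
{"op": "move_arm", "data": {"commands": [0.3,0,0,0,0,0,-0.9,0,0,0,-0.9,0,0.5,-0.8,0,0,0.5,-0.8,0,0]}}

```text
time_s: 20.4
ee_pos: [462.9, 43.9, 135.2]
eef_rot: [0.665, 0.747, 0.001, 0.001]
ft_force: [-0.5, 0.8, -0.2]
finger_gap: -0.1
grasp_force: 0.0
```

Call:
{"op": "move_arm", "data": {"commands": [0.5,-0.8,0,0,0.5,-0.8,0,0,0.5,-0.8,0,0,0,0,0,0,0,0,0,0]}}

```text
time_s: 20.9
ee_pos: [359.7, 92.3, 134.3]
eef_rot: [0.664, 0.747, 0.0, 0.0]
ft_force: [0.5, -0.5, 0.8]
finger_gap: 0.1
grasp_force: 0.0
```

```bash
cat > chk.py <<'E'
from h import *
st();disp("pics/a9.png");im=cv2.imread("pics/a9.png")
g=cv2.cvtColor(im,cv2.COLOR_BGR2GRAY).astype(np.float32);c=C["top"];s=np.arange(165,215,.5)
def prof(nn,z):
    X=np.array([np.r_[a*u+nn*n,z] for a in s]);p=c["intrinsics"]@(c["R"]@X.T+c["t"][:,None]);p=(p[:2]/p[2]).astype(np.float32)
    return cv2.remap(g,p[0][None],p[1][None],cv2.INTER_CUBIC)[0]
for nn,z in((628,87),(636,87),(588,86),(594,86),(597,86)):print(nn,prof(nn,z)[28:80:4].astype(int),"from s=179 step 2")
E
python3 chk.py
```

```text
t 20.90 s -50.5 n 367.9 z 134.3 gap 0.1 yawy 6.73 F [ 0.45 -0.55  0.83] Fs 0.60
caps 268.1(0.93) capsR 268.6(0.91) capsL 268.1(0.89) nose 94.4(0.90) ptr 41.9(0.81)
628 [173 173 174 171 164 150 119 110 133 162 170 170 171] from s=179 step 2
636 [172 173 173 171 169 150 114  97 122 155 170 172 171] from s=179 step 2
588 [ 90  94  97 105 116 122 124 126 125 121 114 100  91] from s=179 step 2
594 [162 162 157 146 129 123 127 128 124 124 132 148 161] from s=179 step 2
597 [164 163 155 143 130 126 126 125 125 123 133 149 161] from s=179 step 2
```

Call:
{"op": "move_arm", "data": {"commands": [0,0,0,0,0,0,0,0,0,0,0,0,0,0,0,0,0,0,0,0]}}

```text
time_s: 21.45
ee_pos: [360.0, 91.4, 133.9]
eef_rot: [0.665, 0.747, -0.0, -0.0]
ft_force: [-0.4, -0.2, -0.0]
finger_gap: 0.1
grasp_force: 0.0
```

Call:
{"op": "move_arm", "data": {"commands": [0,0,0,0,0,0,0,0,0,0,0,0,0,0,0,0,0,0,0,0]}}

```text
time_s: 21.95
ee_pos: [359.9, 91.6, 134.0]
eef_rot: [0.665, 0.747, 0.0, 0.0]
ft_force: [0.9, -0.4, 0.0]
finger_gap: 0.3
grasp_force: 0.0
```

```bash
python3 chk.py
```

```text
t 21.95 s -49.8 n 368.0 z 134.0 gap 0.3 yawy 6.64 F [ 0.94 -0.36  0.04] Fs 0.46
caps 268.1(0.93) capsR 268.6(0.90) capsL 268.2(0.89) nose 94.3(0.90) ptr 43.6(0.81)
628 [172 173 171 170 165 149 119 109 135 165 170 171 172] from s=179 step 2
636 [172 172 172 173 167 152 117  98 124 155 170 172 172] from s=179 step 2
588 [ 90  93  96 104 115 122 126 126 124 121 114 104  96] from s=179 step 2
594 [164 164 160 145 130 124 125 125 125 125 132 149 161] from s=179 step 2
597 [168 165 157 149 135 126 123 123 124 123 131 149 163] from s=179 step 2
```

At rest, with the pointer opposite the index.

```bash
python3 -c "
from bench import arm
print(arm.sign_off())"
```

```text
the job is handed in; nothing more can be done
None
```

I handed the job in at about 22 s: the carriage is at rest with its pointer within about 0.5 mm of the index line by the top camera, and the hand is clear.

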